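# Clear the jammed vial carrier from the feeder chute

### The arm

A 6-joint arm with a two-finger parallel gripper is mounted at the origin on the work surface. World frame = base frame: x ahead of the robot, y to its left, z up, the work surface at z = 0. Lengths are in mm, angles in rad, forces in N, time in s.
With the tool pointing down it reaches from about 350 to 875 mm from the base axis. Payload 15.5 kg.
Tool frame: the origin (TCP) lies at the very end of the fingers, on their centre line; the grasp point (between the pads) lies 19 mm behind it (arm.pinch_z is the distance from the TCP to the grasp point, in mm); y points along the fingers, z is the direction in which the jaws open and shut, and the axes are right-handed (so a half turn about y gives the same grasp; the last joint's range is limited). The gripper opens to 85 mm and grips with 20 to 120 N. Pads are 22 mm wide; open, the fingers measure 114 mm over their backs; the gripper's body (76 mm by 85 mm) begins 54 mm behind the grasp point. The pads swing forward as they close: fully open they stand 13 mm farther back than shut.
Start: joints at [1.171, 0.494, 1.345, -0, 1.302, -0.096], TCP at [187.559, 596.194, 193.577] pointing down, gripper open.
Joint ranges: [-2.91, 2.91], [-0.82, 2.16], [0.22, 2.67], [-1.22, 4.37], [0.12, 2.79], [-3.08, 3.08]. Speed limits (rad/s): [1.89, 1.89, 2.57, 3.01, 3.01, 3.01].

### API

Orientations are given as a unit quaternion [w, x, y, z].
In Python, from station import arm, read_camera, camera_params, job_done gives the robot as it stands.
- The arm moves only by the tool step_arm, never from a script. Its argument "plan" is a list that holds one entry, the list of rows, each a list of 6 numbers: the shift along the tool's x, y, z in m, then the turn, a rotation vector about the tool's x, y, z in rad. In form: [[[tx, ty, tz, wx, wy, wz], ...]]. A call has 1 to 12 rows; each row is the pose to reach, as a shift and turn from the pose commanded when the call began, along the tool's axes at that moment; what a row does not reach only later rows make up. A row lasts 1/12 s, in which the tool goes at most 41.7 mm and 7.16 degrees, less where a joint would pass 70% of its speed; a pose out of reach is approached as far as the arm can. A call with a gripper value outside its range is refused whole. "fingers" is the closure in counts, from 0 (fully open) to 255 (shut), set as the call begins (left out, the last holds). The fingers move at their own pace and stop on an object; "newtons" is the grip in N (left out, the last holds). Time passes only in rows, so rows that repeat a pose let the fingers close. It gives the time, the measured TCP pose, the force and the opening at its end, in the units of the state.
- arm.state(): the state, without advancing time (a new reading comes with each control period).
- read_camera(name): name is "scene" or "top" or "wrist"; returns the picture (420x560x3 uint8, red, green, blue); there is no depth.
- camera_params(name): a dict with "intrinsics" (3x3 intrinsics, pixels), "k1" (the pictures are not rectified: a ray, as slopes to the right and down, at radius r is drawn at 1 + k1 r^2 times it, then the intrinsics apply), "rvec" (rotation vector, rad) and "tvec" (3), from world to camera coordinates, as OpenCV has them. Camera axes: x right, y down, z forward; pixel columns grow to the right and rows downward; lengths in mm; the calibration is good to about 2 mm. A picture is of the moment at which its call begins: read the wrist's pose just before it. camera_params takes no time and is no camera call; for the wrist camera it gives the pose at the moment of the call.
- job_done(): hands the job in, once; it reports no verdict.
The state is a dict: "clock": time; "qpos": joint angles; "joint_vel": joint speeds; "joint_efforts": joint torques, N m; "ee_pos": TCP position; "tcp_rot": TCP orientation; "contact_force": force on the tool from outside, world axes, zero at the start; "wrist_torque": the same for the moment, N m; "finger_gap": finger opening in mm.
Only numpy, scipy, OpenCV 4.12 (cv2) and the standard library are available. Lean on these libraries where they do the work, as an engineer would, in place of code of your own. Each camera call takes 0.05 s, during which the arm holds its last target. There are 200 camera calls.

### The job

A wide vial carrier puck has jammed in the narrow low end of the sloping feeder chute, under the dark steel keeper lips. Nudge it back up the chute until it is clear of the lips, then lift it straight out by its vial and set it down gently, upright, on the floor of the empty white tray. Keep it upright all the way, and leave the puck waiting higher up the chute and the puck already in the other tray where they are.

Things in the scene. Friction and masses are not known exactly. Their poses are not given: they have to be found in the camera images.
- lane: fixed aluminium chute sloping 8 degrees on a blue base. Origin: on its floor's centre line where wide part meets throat, 60 mm above the bench; x UP the slope, y across, z square to the floor. Wide part x 0 to 204 mm, 64 mm between rails; throat x -90 to 0, 50 mm between rails, low end open. Rails 22 mm high, 80 mm over the outsides. Friction keeps a puck where it is left.
- lip_end (a point): point on the chute's floor, centre line, under the upper end of the dark steel keeper lips, 45 mm up-slope of the lane's origin. From here down the lips (undersides 19, tops 22 mm above the floor) reach in from both rails, leaving a 42 mm wide open slot along the middle. Up-slope the top is open: a 60 mm puck lifts out once its centre is 25 mm or more past this point.
- stuck_puck: Jammed, 60 mm diameter: grey puck 16 mm high with a capped amber vial fixed upright in its middle (one 25 mm diameter cylinder, 16 to 64 mm above the underside), one rigid piece, about 90 g. Origin: centre of the underside; z up along the vial. At start its centre is 18 to 23 mm up-slope of the lane's origin, vial up through the slot, throat below it empty. Slides with under 2 N; push low, at the rim through the slot.
- waiting_puck: 46 mm diameter: grey puck 16 mm high with a capped amber vial fixed upright in its middle (one 25 mm diameter cylinder, 16 to 64 mm above the underside), one rigid piece, about 90 g. Origin: centre of the underside; z up along the vial. Stands higher in the same chute, 168 to 176 mm up-slope of the lane's origin; leave it.
- parked_puck: 60 mm diameter: grey puck 16 mm high with a capped amber vial fixed upright in its middle (one 25 mm diameter cylinder, 16 to 64 mm above the underside), one rigid piece, about 90 g. Origin: centre of the underside; z up along the vial. Already stands in another, identical white tray; leave it.
- empty_tray: the empty white plastic tray, fixed to the bench: 120 x 120 mm outside, 22 mm high, walls and floor 5 mm thick, no lid. Origin: centre of its underside on the bench, so the inner floor is 5 mm above it; x and y along its sides.
There are look-alikes about, which are no part of the job. Leave any yellow look-alike of the stuck_puck alone. Leave any red look-alike of the empty_tray alone.

How it is judged:
By the outcome, as a careful person would: the job done as asked, in the order asked, and still so for the second after the job is handed in, with the robot touching nothing.
It also fails if it takes over 51 s, if anything falls off the work surface, if the arm or the gripper's body presses on something with over 40 N, if the wrist force passes 120 N, or if a joint passes its speed limit or range.

## Working session

There is one attempt and no reset: what is moved stays moved. The work goes in short steps, Python scripts to look and compute and a tool call to move; the robot and the scene stay as the last step left them, time stands still between calls to the robot, and variables do not carry over. Pictures are saved under pics/ and viewed, about 8 in all and at most 12, crops included, and the job is handed in when it is done.

Besides the shell and the picture viewer there is one more tool, called after "Request:" as name(argument=value, ...) on one line, values as JSON. step_arm: Moves the arm, as the interface text tells. Its arguments: {"type":"object","properties":{"plan":{"type":"array","items":{"type":"array","items":{"type":"array","items":{"type":"number"}}}},"fingers":{"type":"number"},"newtons":{"type":"number"}},"required":["plan"]}

```bash
ls; mkdir -p pics; python3 - <<'E'
from station import arm, read_camera, camera_params
import cv2,json
print(arm.state())
for n in("scene","top","wrist"):
    p=camera_params(n);print(n,p)
    cv2.imwrite(f"pics/{n}0.png",read_camera(n)[:,:,::-1])
E
```

```text
pics
{'clock': 0.0, 'qpos': array([ 1.17052785e+00,  4.94222584e-01,  1.34614661e+00,  3.07287040e-06,
        1.30252296e+00, -9.55212342e-02]), 'joint_vel': array([-1.33692069e-03,  8.29978160e-04, -1.16086803e-03,  1.71855433e-05,
        8.96384405e-04, -1.59668932e-03]), 'joint_efforts': array([-1.10758796e-03, -8.82165241e+01, -3.83858728e+01, -4.22511712e-04,
        1.02913898e-02,  5.67803511e-05]), 'ee_pos': array([187.37444707, 595.80521726, 192.97055467]), 'tcp_rot': array([-0.69846862,  0.6993589 , -0.10744198,  0.10721449]), 'contact_force': array([-0.34599261,  0.04763219,  0.08086147]), 'wrist_torque': array([0.04144306, 0.01383884, 0.01913759]), 'finger_gap': 85.34782056557644}
scene {'intrinsics': array([[431.99055456,   0.        , 283.68068461],
       [  0.        , 431.99055456, 210.09303485],
       [  0.        ,   0.        ,   1.        ]]), 'k1': 0.04783133866060377, 'rvec': array([ 2.08456532,  0.97079781, -0.43719499]), 'tvec': array([-308.51028619, -258.60867671, 1474.76672731])}
top {'intrinsics': array([[409.30718369,   0.        , 276.06139193],
       [  0.        , 409.30718369, 216.30167049],
       [  0.        ,   0.        ,   1.        ]]), 'k1': -0.12573386686471982, 'rvec': array([ 2.1635913 , -2.15956032,  0.1269448 ]), 'tvec': array([ -58.81426559,  564.93397649, 1169.27390797])}
wrist {'intrinsics': array([[342.36183246,   0.        , 280.73517064],
       [  0.        , 342.36183246, 211.58589141],
       [  0.        ,   0.        ,   1.        ]]), 'k1': 0.021775036382008332, 'rvec': array([-2.33646666, -1.71466683, -0.24870134]), 'tvec': array([-624.2028612 ,  -36.37999201,  377.28297004])}
```

```bash
python3 - <<'E'
import cv2,numpy as np
t=cv2.imread("pics/top0.png");cv2.imwrite("pics/top0b.png",cv2.resize(t,(800,600),interpolation=cv2.INTER_CUBIC))
E
```

```text
(no output)
```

View pics/top0b.png

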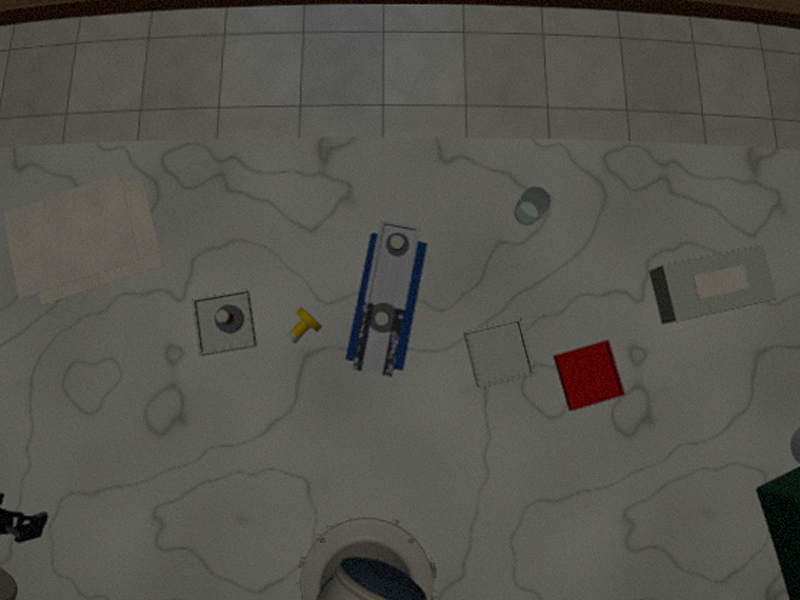

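View pics/scene0.png

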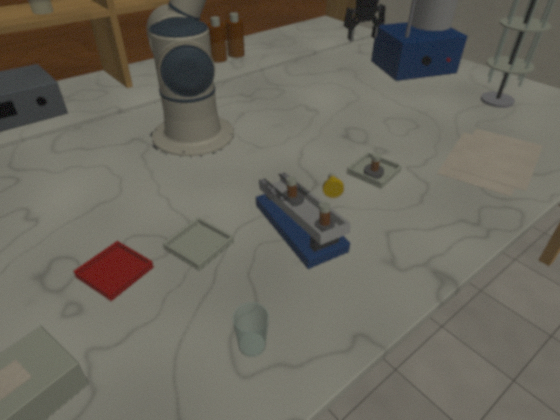

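```bash
cat > h.py <<'E'
import cv2,numpy as np
from scipy.spatial.transform import Rotation as R
def ray(p,uv):
    K=p["intrinsics"];d=(np.asarray(uv,float)-K[:2,2])/K[0,0]
    rd=np.hypot(*d);r=rd
    for _ in range(20): r=rd/(1+p["k1"]*r*r)
    s=d*(r/rd) if rd>0 else d
    M=cv2.Rodrigues(np.asarray(p["rvec"]))[0]
    return -M.T@p["tvec"], M.T@np.array([*s,1])
def at_z(p,uv,z):
    o,d=ray(p,uv);return o+d*(z-o[2])/d[2]
def proj(p,X):
    X=np.atleast_2d(X);M=cv2.Rodrigues(np.asarray(p["rvec"]))[0]
    c=X@M.T+p["tvec"];s=c[:,:2]/c[:,2:];s=s*(1+p["k1"]*(s**2).sum(1,keepdims=True))
    return s*p["intrinsics"][0,0]+p["intrinsics"][:2,2]
def crop(img,x0,y0,x1,y1,f,name):
    c=cv2.resize(img[y0:y1,x0:x1],None,fx=f,fy=f,interpolation=cv2.INTER_CUBIC)
    cv2.imwrite(name,np.clip(c*2.0,0,255).astype(np.uint8))
E
python3 - <<'E'
from h import *
from station import camera_params
t=cv2.imread("pics/top0.png");s=cv2.imread("pics/scene0.png")
crop(t,230,145,380,280,5,"pics/c1.png")
p=camera_params("top")
for n,uv,z in [("stuck",(382,318),115),("wait",(398,243),140),("tray",(498,353),22),("park",(228,318),60)]:
    print(n,at_z(p,np.array(uv)*.7,z))
E
```

```text
stuck [538.06980397 -34.0941518  115.        ]
wait [678.78990618 -64.3644037  140.        ]
tray [ 475.18139197 -272.11987363   22.        ]
park [542.87563176 279.4162178   60.        ]
```

View pics/c1.png

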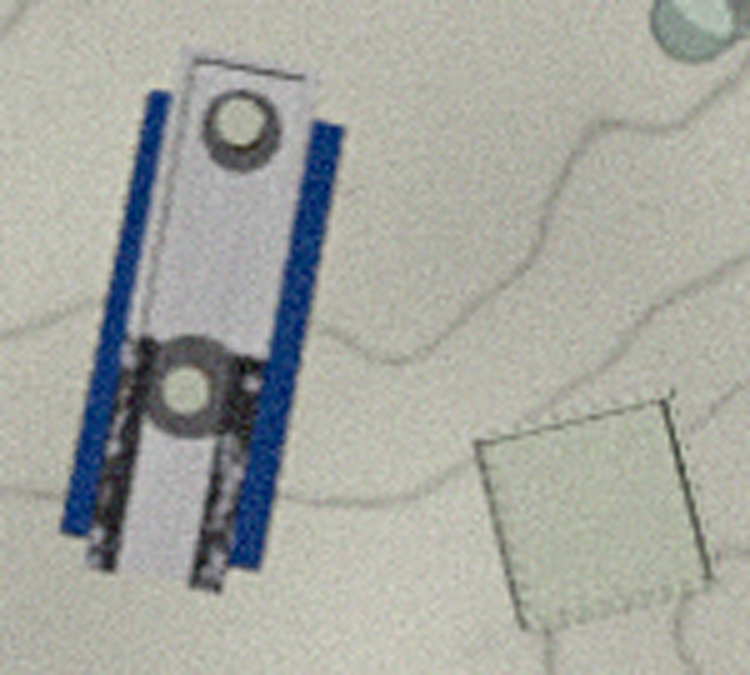

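```bash
cat >> h.py <<'E'
def laneT(q):
    Rm=R.from_euler("ZY",[q[2],-np.deg2rad(8)]).as_matrix()
    return Rm,np.array([q[0],q[1],60.])
E
python3 - <<'E'
from h import *
from station import camera_params
from scipy.optimize import least_squares
p=camera_params("top")
px=lambda c:np.array(c)/5+[230,145]
obs=px([(187,388),(241,121),(88,568),(222,591),(187,48),(311,75)])
def model(q):
    Rm,o=laneT(q)
    L=np.array([(q[3],0,64),(q[4],0,64),(-90,40,22),(-90,-40,22),(204,40,22),(204,-40,22)])
    return proj(p,L@Rm.T+o)
r=least_squares(lambda q:(model(q)-obs).ravel(),[520,-30,-.2,20,172],loss="soft_l1")
print(r.x,np.round(model(r.x)-obs,2).tolist())
T=np.array([at_z(p,c,22) for c in px([(475,441),(668,396),(712,578),(523,628)])])
print(T.round(1),T.mean(0),[np.linalg.norm(T[i]-T[i-1]).round(1) for i in range(4)])
# tool axes
from station import arm
s=arm.state();w=s["tcp_rot"];print(R.from_quat(w,scalar_first=True).as_matrix().round(3),arm.pinch_z)
E
```

```text
[ 5.25940727e+02 -3.27534729e+01 -1.86806431e-01  2.01989307e+01
  1.67276728e+02] [[0.18, 0.03], [-0.51, -0.09], [-0.48, -0.79], [0.58, -0.02], [-0.97, 0.47], [2.28, 0.29]]
[[ 516.3 -202.5   22. ]
 [ 543.2 -318.3   22. ]
 [ 435.2 -342.5   22. ]
 [ 406.3 -229.8   22. ]] [ 475.23645148 -273.27382554   22.        ] [np.float64(113.3), np.float64(118.8), np.float64(110.7), np.float64(116.4)]
[[ 0.954 -0.     0.3  ]
 [-0.3   -0.001  0.954]
 [-0.    -1.    -0.001]] 18.700000000000003
```

```bash
cat >> h.py <<'E'
Q=[525.9,-32.8,-0.187]
def go(P,Rm):
    from station import arm
    s=arm.state();C=R.from_quat(s["tcp_rot"],scalar_first=True).as_matrix()
    d=C.T@(np.asarray(P)-s["ee_pos"])/1000; w=R.from_matrix(C.T@Rm).as_rotvec()
    print("t",round(s["clock"],2),"pos",s["ee_pos"].round(1),"F",s["contact_force"].round(1),"row",np.r_[d,w].round(4).tolist())
def lane_go(L,q=None):
    Rm,o=laneT(q or Q)
    go(Rm@np.array(L,float)+o,np.c_[Rm[:,0],-Rm[:,2],Rm[:,1]])
def lane_now(q=None):
    from station import arm
    s=arm.state();Rm,o=laneT(q or Q);print("lane TCP",(Rm.T@(s["ee_pos"]-o)).round(1),"gap",s["finger_gap"],"F",s["contact_force"].round(1),s["clock"])
E
python3 -c "
from h import *
lane_go([-35,0,120])"
```

```text
t 0.15 pos [187.4 595.9 193.1] F [-0.6  0.5 -0.1] row [0.4605, 0.0196, -0.5042, 0.0091, -0.1176, -0.1396]
```

Request:
step_arm(plan=[[[0.46,0.02,-0.504,0.009,-0.118,-0.14],[0.46,0.02,-0.504,0.009,-0.118,-0.14],[0.46,0.02,-0.504,0.009,-0.118,-0.14],[0.46,0.02,-0.504,0.009,-0.118,-0.14],[0.46,0.02,-0.504,0.009,-0.118,-0.14],[0.46,0.02,-0.504,0.009,-0.118,-0.14],[0.46,0.02,-0.504,0.009,-0.118,-0.14],[0.46,0.02,-0.504,0.009,-0.118,-0.14],[0.46,0.02,-0.504,0.009,-0.118,-0.14],[0.46,0.02,-0.504,0.009,-0.118,-0.14],[0.46,0.02,-0.504,0.009,-0.118,-0.14],[0.46,0.02,-0.504,0.009,-0.118,-0.14]]], fingers=255, newtons=20)

```text
clock: 1.15
ee_pos: [398.5, 141.1, 179.0]
tcp_rot: [-0.698, 0.707, -0.016, 0.115]
contact_force: [1.5, 1.3, -0.0]
finger_gap: 0.1
```

```bash
python3 -c "
from h import *
lane_go([-35,0,120])"
```

```text
t 1.15 pos [398.5 141.1 179. ] F [ 1.5  1.3 -0. ] row [0.1043, 0.0198, -0.1472, -0.0009, 0.0006, 0.0011]
```

Request:
step_arm(plan=[[[0.104,0.02,-0.147,0,0,0],[0.104,0.02,-0.147,0,0,0],[0.104,0.02,-0.147,0,0,0],[0.104,0.02,-0.147,0,0,0],[0.104,0.02,-0.147,0,0,0],[0.104,0.02,-0.147,0,0,0],[0.104,0.02,-0.147,0,0,0]]])

```text
clock: 1.73
ee_pos: [474.7, -21.8, 173.3]
tcp_rot: [-0.698, 0.707, -0.017, 0.116]
contact_force: [-0.2, 0.8, -1.0]
finger_gap: -0.0
```

```bash
python3 - <<'E'
from h import *
from station import read_camera,camera_params
lane_now()
p=camera_params("wrist");im=read_camera("wrist")[:,:,::-1]
np.save("pw.npy",p,allow_pickle=True)
cv2.imwrite("pics/w1.png",np.clip(cv2.resize(im,(784,588),interpolation=cv2.INTER_CUBIC)*1.8,0,255).astype(np.uint8))
Rm,o=laneT(Q)
L=np.array([(20,0,64),(168,0,64),(45,21,22),(45,-21,22),(-90,40,22),(-90,-40,22),(204,40,22),(204,-40,22)])
print((proj(p,L@Rm.T+o)*1.4).round(0).tolist())
lane_go([-35,0,120])
E
```

```text
lane TCP [-36.1   1.3 119.5] gap -0.03475885608073581 F [-0.2  0.8 -1. ] 1.7333
[[391.0, 401.0], [392.0, 613.0], [424.0, 403.0], [359.0, 403.0], [462.0, 189.0], [320.0, 189.0], [447.0, 599.0], [338.0, 599.0]]
t 1.78 pos [474.3 -21.  173.3] F [-0.7 -0.1 -0.3] row [0.0016, -0.0004, -0.002, -0.0008, -0.0005, -0.0003]
```

View pics/w1.png

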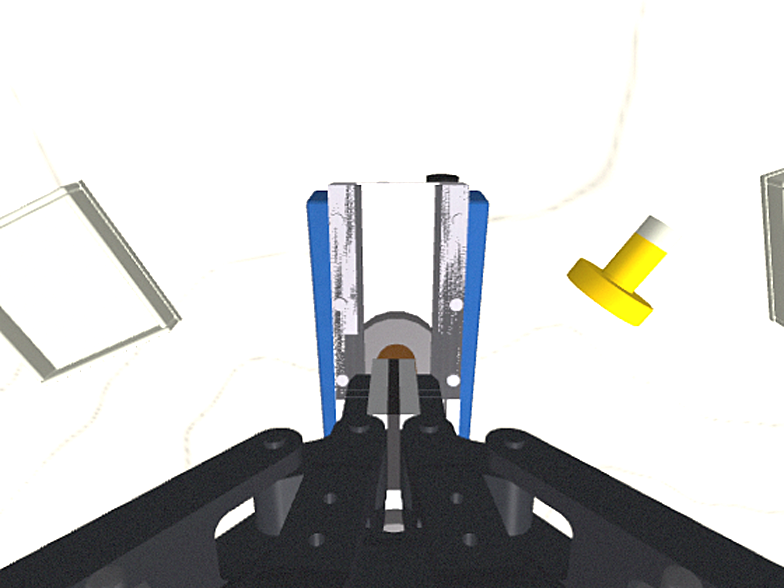

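```bash
python3 - <<'E'
from h import *
from station import arm,camera_params
p=camera_params("wrist");s=arm.state()
print(proj(p,s["ee_pos"])*1.4)
for c in [(329,183),(470,183)]: 
    o,d=ray(p,np.array(c)/1.4); Rm,l=laneT(Q); a=Rm.T@(o-l);b=Rm.T@d;print((a+b*(22-a[2])/b[2]).round(1))
for c in [(360,190),(436,190),(336,398),(462,398)]: 
    o,d=ray(p,np.array(c)/1.4); Rm,l=laneT(Q); a=Rm.T@(o-l);b=Rm.T@d;print((a+b*(22-a[2])/b[2]).round(1))
E
```

```text
[[393.84492039 343.62035151]]
[-93.7 -34.   22. ]
[-93.6  45.1  22. ]
[-89.9 -16.7  22. ]
[-89.8  26.1  22. ]
[ 40.6 -34.7  22. ]
[40.7 46.  22. ]
```

```bash
python3 - <<'E'
from h import *
from station import arm,camera_params
p=camera_params("wrist");s=arm.state();Rm,l=laneT(Q)
o,d=ray(p,p["intrinsics"][:2,2]);print("cam rel TCP in lane axes",Rm.T@(o-s["ee_pos"]),Rm.T@d)
a=Rm.T@(o-l);
for c in [(397,312)]:
    o,d=ray(p,np.array(c)/1.4);a=Rm.T@(o-l);b=Rm.T@d;print((a+b*(16-a[2])/b[2]).round(1))
for L in [(-11,-14,0),(11,-14,0),(-11,14,0),(11,14,0),(0,0,19),(-11,0,19)]: print(L,proj(p,s["ee_pos"]+Rm@np.array(L,float))*1.4)
E
```

```text
cam rel TCP in lane axes [-72.86440875  -0.54903746 178.68863533] [ 0.28464461  0.00123916 -0.95863231]
[-15.4   4.3  16. ]
(-11, -14, 0) [[358.31569047 317.67503543]]
(11, -14, 0) [[359.43825044 368.82566509]]
(-11, 14, 0) [[429.37049327 317.61269978]]
(11, 14, 0) [[428.24396575 368.75668696]]
(0, 0, 19) [[394.00515812 363.51765385]]
(-11, 0, 19) [[394.00923653 335.11797126]]
```

```bash
python3 - <<'E'
from h import *
lane_go([-38,4.5,35])
E
```

```text
t 1.78 pos [474.3 -21.  173.3] F [-0.7 -0.1 -0.3] row [-0.0014, 0.0846, 0.0024, -0.0008, -0.0005, -0.0003]
```

Request:
step_arm(plan=[[[-0.001,0.03,0.002,0,0,0],[-0.001,0.06,0.002,0,0,0],[-0.001,0.085,0.002,0,0,0],[-0.001,0.085,0.002,0,0,0],[-0.001,0.085,0.002,0,0,0]]])

```text
clock: 2.2
ee_pos: [484.7, -19.9, 88.9]
tcp_rot: [-0.698, 0.707, -0.017, 0.114]
contact_force: [0.5, -1.3, 0.1]
finger_gap: -0.1
```

```bash
python3 - <<'E'
from h import *
from station import read_camera,camera_params,arm
lane_now()
p=camera_params("wrist");im=read_camera("wrist")[:,:,::-1]
crop(im,180,80,380,230,4,"pics/w2.png")
f=lambda X:((proj(p,X)-[180,80])*4).round(0).tolist()
s=arm.state();print("tcp",f(s["ee_pos"]));Rm,o=laneT(Q)
L=np.array([(-90,21,22),(-90,-21,22),(45,21,22),(-10,0,16)]);print(f(L@Rm.T+o))
E
```

```text
lane TCP [-38.4   5.   34.6] gap -0.06106218185274065 F [ 0.5 -1.3  0.1] 2.2
tcp [[404.0, 671.0]]
[[522.0, 280.0], [218.0, 279.0], [501.0, 1103.0], [373.0, 784.0]]
```

View pics/w2.png

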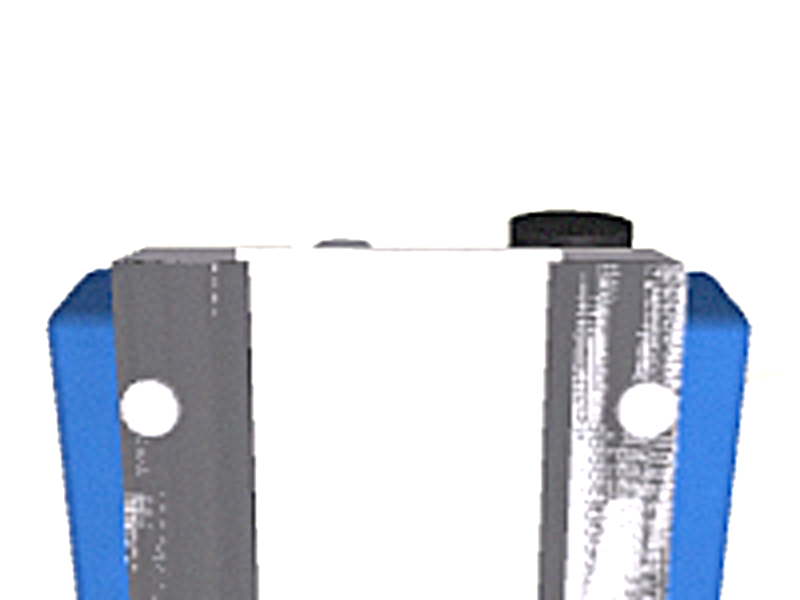

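```bash
sed -i 's/^Q=.*/Q=[523.1,-27.2,-0.187]/' h.py; python3 - <<'E'
from h import *
lane_now();lane_go([-34,0,7.5])
E
```

```text
lane TCP [-33.6  -0.1  35. ] gap -0.285059915929964 F [ 0.1 -0.   0.5] 2.25
t 2.25 pos [485.6 -20.2  89.9] F [ 0.1 -0.   0.5] row [-0.0004, 0.0275, 0.0001, -0.001, 0.0016, -0.0]
```

Request:
step_arm(plan=[[[0,0.01,0,0,0,0],[0,0.018,0,0,0,0],[0,0.024,0,0,0,0],[0,0.0275,0,0,0,0],[0,0.0275,0,0,0,0],[0,0.0275,0,0,0,0]]])

```text
clock: 2.75
ee_pos: [489.7, -21.8, 62.2]
tcp_rot: [-0.698, 0.707, -0.016, 0.115]
contact_force: [0.1, 0.2, 0.0]
finger_gap: 0.0
```

```bash
python3 - <<'E'
from h import *
from station import read_camera,camera_params,arm
lane_now()
p=camera_params("wrist");im=read_camera("wrist")[:,:,::-1]
crop(im,180,170,380,320,4,"pics/w3.png")
f=lambda X:((proj(p,X)-[180,170])*4).round(0).tolist()
s=arm.state();print("tcp",f(s["ee_pos"]));Rm,o=laneT(Q)
L=np.array([(45,21,22),(45,-21,22),(-10,0,16),(20,0,64)]);print(f(L@Rm.T+o))
E
```

```text
lane TCP [-33.2  -0.9   6.9] gap 0.017220255276050547 F [0.1 0.2 0. ] 2.75
tcp [[405.0, 303.0]]
[[556.0, 843.0], [266.0, 843.0], [412.0, 483.0], [414.0, 946.0]]
```

View pics/w3.png

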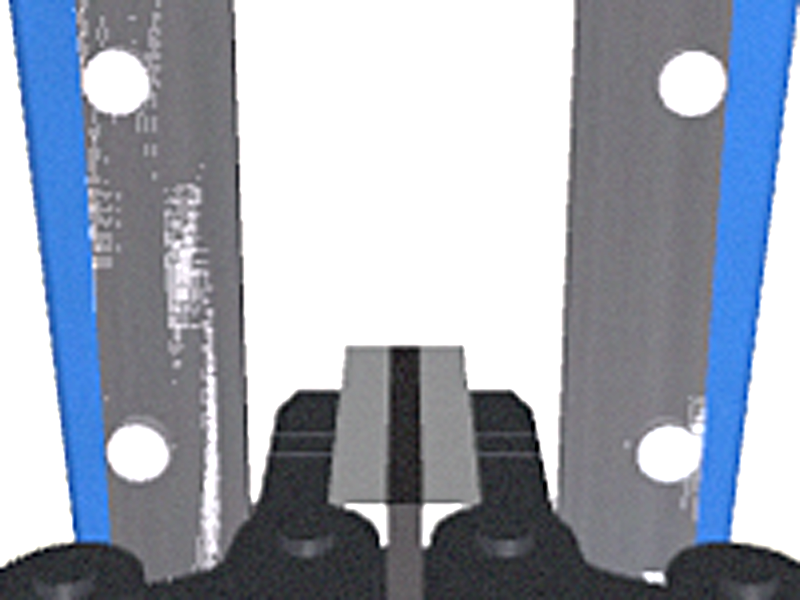

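Request:
step_arm(plan=[[[0.004,0,0,0,0,0],[0.008,0,0,0,0,0],[0.011,0,0,0,0,0],[0.014,0,0,0,0,0],[0.017,0,0,0,0,0],[0.02,0,0,0,0,0],[0.023,0,0,0,0,0],[0.026,0,0,0,0,0],[0.029,0,0,0,0,0],[0.032,0,0,0,0,0],[0.035,0,0,0,0,0],[0.038,0,0,0,0,0]]])

```text
clock: 3.8
ee_pos: [526.5, -28.7, 67.3]
tcp_rot: [-0.698, 0.707, -0.017, 0.115]
contact_force: [-3.8, 0.9, 2.6]
finger_gap: -0.0
```

```bash
python3 - <<'E'
from h import *
from station import read_camera,camera_params,arm
lane_now();lane_go([41,0,7.5])
p=camera_params("wrist");im=read_camera("wrist")[:,:,::-1]
crop(im,180,170,380,320,4,"pics/w4.png")
t=read_camera("top")[:,:,::-1];crop(t,230,145,380,280,5,"pics/t4.png")
E
```

```text
lane TCP [ 4.6 -0.9  6.7] gap -0.0033593022697838535 F [-3.8  0.9  2.6] 3.8
t 3.8 pos [526.5 -28.7  67.3] F [-3.8  0.9  2.6] row [0.0364, -0.0008, 0.0009, -0.0008, 0.0003, -0.0002]
```

View pics/t4.png

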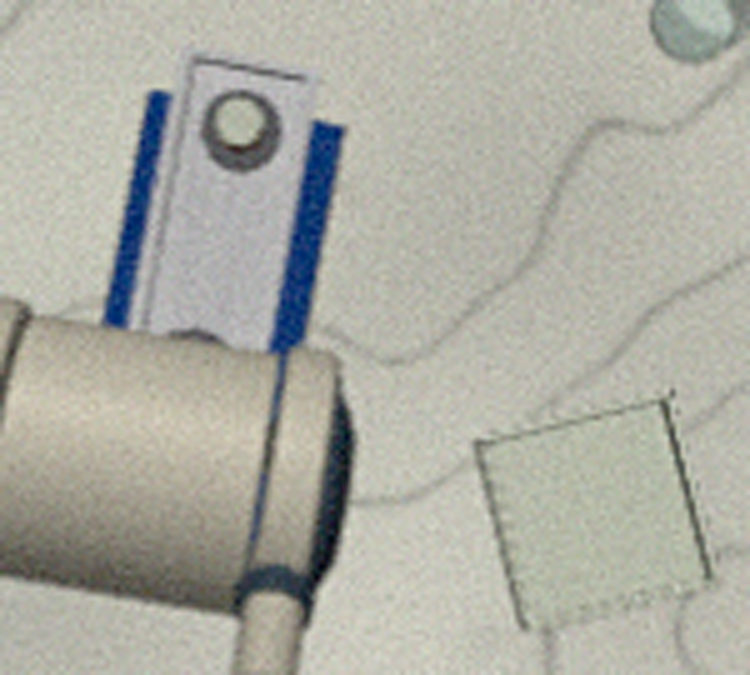

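```bash
python3 - <<'E'
from h import *
from station import read_camera,camera_params,arm
im=read_camera("scene")[:,:,::-1]
a=im[150:270,220:370];a=cv2.resize(a,None,fx=4,fy=4,interpolation=cv2.INTER_CUBIC)
w=cv2.imread("pics/w4.png")[100:,150:650]
w=cv2.resize(w,(480,480))
c=np.hstack([np.clip(a*1.6,0,255).astype(np.uint8)]);cv2.imwrite("pics/s5.png",c)
p=camera_params("scene");Rm,o=laneT(Q)
f=lambda L:((proj(p,np.atleast_2d(np.array(L,float))@Rm.T+o)-[220,150])*4).round(0).tolist()
print("tcp",f((4.6,-.9,6.7)),"lane ends",f([(204,40,22),(204,-40,22),(-90,40,22),(45,-40,22)]))
for s in (26,45): print(s,f([(s,0,64),(s,0,16)]))
E
```

```text
tcp [[274.0, 179.0]] lane ends [[514.0, 283.0], [395.0, 330.0], [255.0, 85.0], [251.0, 204.0]]
26 [[288.0, 113.0], [292.0, 180.0]]
45 [[304.0, 125.0], [307.0, 193.0]]
```

View pics/s5.png

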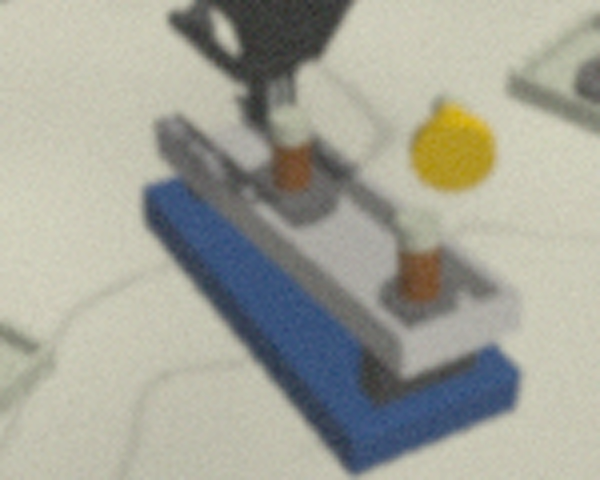

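View pics/w4.png

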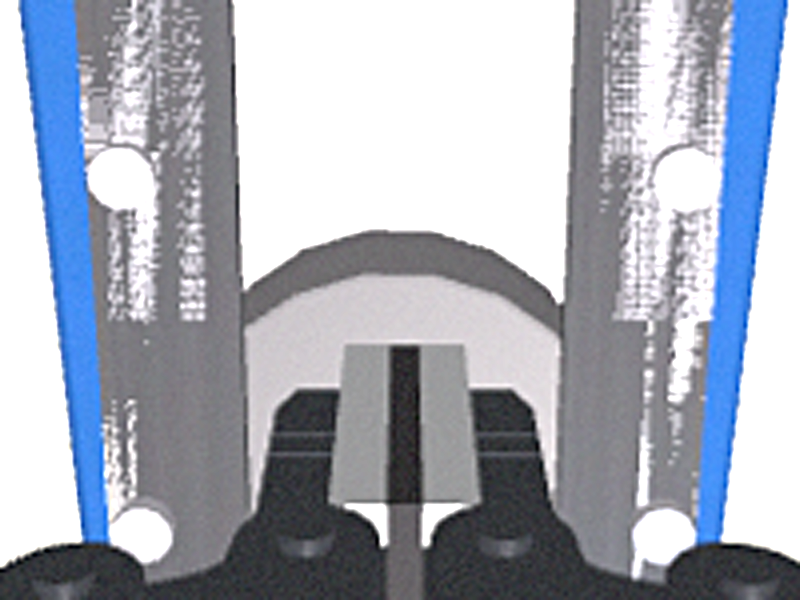

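```bash
python3 - <<'E'
from h import *
from station import camera_params,arm
p=camera_params("wrist");Rm,l=laneT(Q)
def hit(c,z):
    o,d=ray(p,np.array(c)/4+[180,170]);a=Rm.T@(o-l);b=Rm.T@d;return (a+b*(z-a[2])/b[2]).round(1)
print("rim top",hit((400,272),16),"rim bottom",hit((400,231),0))
for z in (7,12,17,20,25): print("tip face",z,hit((345,346),z),hit((465,346),z))
p=camera_params("scene")
E
```

```text
rim top [-3.1 -1.6 16. ] rim bottom [-3.2 -1.6  0. ]
tip face 7 [11.5 -9.4  7. ] [11.5  7.6  7. ]
tip face 12 [ 9.3 -9.2 12. ] [ 9.3  7.3 12. ]
tip face 17 [ 7.1 -8.9 17. ] [ 7.1  7.1 17. ]
tip face 20 [ 5.7 -8.8 20. ] [ 5.7  6.9 20. ]
tip face 25 [ 3.5 -8.6 25. ] [ 3.5  6.7 25. ]
```

Request:
step_arm(plan=[[[-0.01,0,0,0,0,0],[-0.025,0,0,0,0,0],[-0.04,0,0,0,0,0],[-0.04,0,0,0,0,0],[-0.04,0.005,0,0,0,0],[-0.04,0.008,0,0,0,0],[-0.04,0.008,0,0,0,0]]])

```text
clock: 4.53
ee_pos: [489.3, -21.7, 53.3]
tcp_rot: [-0.698, 0.707, -0.016, 0.115]
contact_force: [1.0, -0.6, -0.2]
finger_gap: -0.1
```

```bash
python3 -c "
from h import *
lane_now()"
```

```text
lane TCP [-34.8  -0.9  -1.9] gap -0.12052555654360798 F [ 1.  -0.6 -0.2] 4.5333
```

TCP reads below the floor with no contact, so the real tip is shorter. Feel for the floor.

Request:
step_arm(plan=[[[0,0.001,0,0,0,0],[0,0.002,0,0,0,0],[0,0.003,0,0,0,0],[0,0.003,0,0,0,0]]])

```text
clock: 4.87
ee_pos: [489.4, -21.7, 50.7]
tcp_rot: [-0.698, 0.707, -0.016, 0.115]
contact_force: [0.0, -0.1, -0.5]
finger_gap: -0.2
```

```bash
python3 -c "
from h import *
from station import *
lane_now()
p=camera_params('wrist');im=read_camera('wrist')[:,:,::-1]
crop(im,180,170,380,320,4,'pics/w6.png')
"
```

```text
lane TCP [-35.1  -0.9  -4.4] gap -0.1891082945486714 F [ 0.  -0.1 -0.5] 4.8667
```

View pics/w6.png

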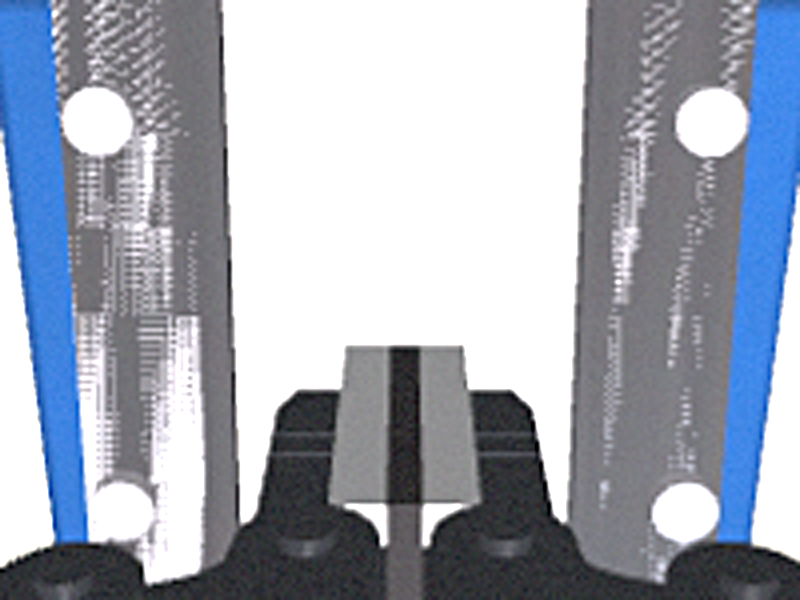

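Request:
step_arm(plan=[[[0,0.001,0,0,0,0],[0,0.002,0,0,0,0],[0,0.003,0,0,0,0],[0,0.003,0,0,0,0]]])

```text
clock: 5.25
ee_pos: [489.6, -21.8, 47.7]
tcp_rot: [-0.698, 0.707, -0.016, 0.115]
contact_force: [0.7, 0.3, -0.2]
finger_gap: 0.4
```

Request:
step_arm(plan=[[[0,0.001,0,0,0,0],[0,0.002,0,0,0,0],[0,0.002,0,0,0,0]]])

```text
clock: 5.5
ee_pos: [489.9, -21.8, 45.7]
tcp_rot: [-0.698, 0.707, -0.016, 0.115]
contact_force: [0.2, -0.6, -1.2]
finger_gap: -0.0
```

Request:
step_arm(plan=[[[0,0.001,0,0,0,0],[0,0.002,0,0,0,0],[0,0.002,0,0,0,0]]])

```text
clock: 5.75
ee_pos: [490.2, -21.9, 43.8]
tcp_rot: [-0.698, 0.707, -0.016, 0.115]
contact_force: [-1.0, -0.2, -0.1]
finger_gap: -0.0
```

```bash
python3 - <<'E'
from h import *
from station import camera_params,arm
p=camera_params("wrist");s=arm.state();C=R.from_quat(s["tcp_rot"],scalar_first=True).as_matrix()
def hitx(c,x):
    o,d=ray(p,np.array(c)/4+[180,170]);a=C.T@(o-s["ee_pos"]);b=C.T@d;return (a+b*(x-a[0])/b[0]).round(1)
for x in (-11,-8,-4,0,4): print(x,[hitx(c,x).tolist() for c in [(346,346),(465,346),(330,503),(481,503),(305,390),(510,390),(240,560)]])
E
```

```text
-11 [[-11.0, -39.7, -6.6], [-11.0, -39.8, 6.5], [-11.0, -72.9, -6.7], [-11.0, -72.9, 6.4], [-11.0, -50.7, -10.4], [-11.0, -50.7, 10.6], [-11.0, -81.7, -13.5]]
-8 [[-8.0, -33.0, -6.9], [-8.0, -33.0, 6.8], [-8.0, -67.8, -7.0], [-8.0, -67.8, 6.7], [-8.0, -44.5, -10.9], [-8.0, -44.5, 11.1], [-8.0, -77.0, -14.1]]
-4 [[-4.0, -24.0, -7.3], [-4.0, -24.1, 7.3], [-4.0, -60.9, -7.4], [-4.0, -61.0, 7.2], [-4.0, -36.2, -11.5], [-4.0, -36.2, 11.8], [-4.0, -70.7, -15.0]]
0 [[0.0, -15.1, -7.7], [0.0, -15.1, 7.7], [0.0, -54.1, -7.8], [0.0, -54.1, 7.6], [0.0, -28.0, -12.2], [0.0, -28.0, 12.6], [0.0, -64.5, -15.8]]
4 [[4.0, -6.1, -8.1], [4.0, -6.1, 8.2], [4.0, -47.3, -8.2], [4.0, -47.3, 8.1], [4.0, -19.7, -12.8], [4.0, -19.7, 13.3], [4.0, -58.2, -16.7]]
```

Request:
step_arm(plan=[[[0,0.001,0,0,0,0],[0,0.0015,0,0,0,0],[0,0.002,0,0,0,0],[0,0.002,0,0,0,0]]])

```text
clock: 6.08
ee_pos: [490.4, -21.9, 41.8]
tcp_rot: [-0.698, 0.707, -0.016, 0.115]
contact_force: [-0.6, 0.4, -0.1]
finger_gap: 0.0
```

```bash
python3 - <<'E'
from h import *
from station import read_camera,camera_params,arm
im=np.mean([read_camera("scene")[:,:,::-1].astype(float) for _ in range(3)],0)
a=cv2.resize(im[130:230,240:340],None,fx=6,fy=6,interpolation=cv2.INTER_CUBIC)
cv2.imwrite("pics/s7.png",np.clip(a*1.7,0,255).astype(np.uint8))
p=camera_params("scene");Rm,o=laneT(Q);s=arm.state();T=Rm.T@(s["ee_pos"]-o);print(T)
f=lambda L:((proj(p,np.atleast_2d(np.array(L,float))@Rm.T+o)-[240,130])*6).round(0).tolist()
for h in (0,13,20,30,40,50,60): print(h,f(T+[0,0,h]))
print(f([(-90,40,22),(-90,-40,22),(45,-40,22),(27,0,64),(27,0,16),(168,0,64)]))
E
```

```text
[-35.17545941  -0.89180767 -13.26970451]
0 [[248.0, 389.0]]
13 [[247.0, 364.0]]
20 [[246.0, 350.0]]
30 [[244.0, 330.0]]
40 [[243.0, 310.0]]
50 [[242.0, 290.0]]
60 [[240.0, 270.0]]
[[263.0, 247.0], [108.0, 295.0], [256.0, 425.0], [314.0, 290.0], [319.0, 391.0], [507.0, 440.0]]
```

View pics/s7.png

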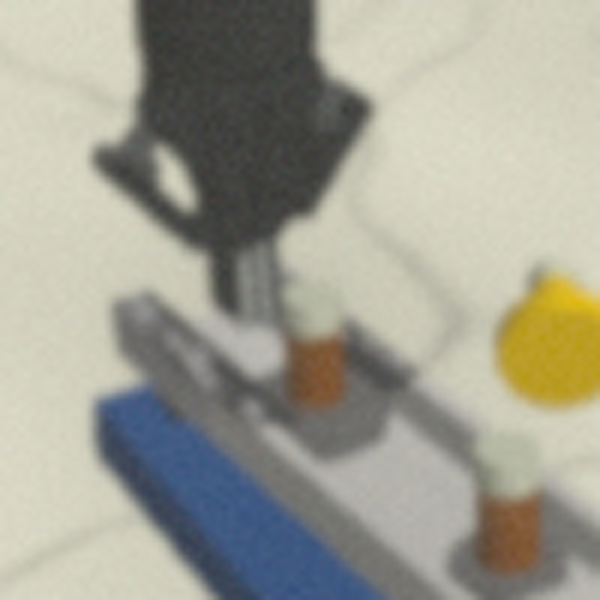

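```bash
python3 - <<'E'
import re
t=open("h.py").read()
t=t.replace('go(Rm@np.array(L,float)+o,','go(Rm@(np.array(L,float)-[0,0,39.5])+o,').replace('(Rm.T@(s["ee_pos"]-o)).round(1)','(Rm.T@(s["ee_pos"]-o)+[0,0,39.5]).round(1)')
open("h.py","w").write(t)
from h import *
lane_now();lane_go([-33,0,8])
E
```

```text
lane TCP [-35.2  -0.9  26.2] gap 0.15715625502617142 F [-0.  -0.6  0. ] 6.2333
t 6.23 pos [490.5 -21.9  42. ] F [-0.  -0.6  0. ] row [0.0022, 0.0182, 0.0009, -0.0007, 0.0003, 0.0006]
```

Request:
step_arm(plan=[[[0,0.004,0,0,0,0],[0,0.008,0,0,0,0],[0,0.012,0,0,0,0],[0,0.015,0,0,0,0],[0,0.017,0,0,0,0],[0,0.018,0,0,0,0],[0,0.018,0,0,0,0]]])

```text
clock: 6.82
ee_pos: [492.9, -22.4, 23.8]
tcp_rot: [-0.698, 0.707, -0.017, 0.115]
contact_force: [0.1, 0.5, -0.2]
finger_gap: -0.3
```

```bash
python3 -c "
from h import *
lane_now();lane_go([-20,0,8])"
```

```text
lane TCP [-35.4  -0.9   7.9] gap -0.31392369978195644 F [ 0.1  0.5 -0.2] 6.8167
t 6.82 pos [492.9 -22.4  23.8] F [ 0.1  0.5 -0.2] row [0.0154, -0.0001, 0.0009, -0.0007, 0.0004, 0.0001]
```

Request:
step_arm(plan=[[[0.005,0,0,0,0,0],[0.01,0,0,0,0,0],[0.014,0,0,0,0,0],[0.017,0,0,0,0,0],[0.02,0,0,0,0,0],[0.0225,0,0,0,0,0],[0.025,0,0,0,0,0],[0.0275,0,0,0,0,0],[0.03,0,0,0,0,0],[0.032,0,0,0,0,0],[0.034,0,0,0,0,0],[0.036,0,0,0,0,0]]])

```text
clock: 7.82
ee_pos: [528.2, -29.0, 29.2]
tcp_rot: [-0.698, 0.707, -0.016, 0.115]
contact_force: [-2.6, 0.4, 1.6]
finger_gap: -0.1
```

```bash
python3 - <<'E'
from h import *
from station import *
lane_now();lane_go([41,0,8])
im=np.mean([read_camera("scene")[:,:,::-1].astype(float) for _ in range(3)],0)
a=np.clip(cv2.resize(im[130:230,240:340],None,fx=6,fy=6,interpolation=cv2.INTER_CUBIC)*1.7,0,255).astype(np.uint8)
cv2.imwrite("pics/s8.png",a)
b=cv2.imread("pics/s7.png")
# template match of stuck vial between shots
t=b[270:415,285:345];r=cv2.matchTemplate(a,t,cv2.TM_CCOEFF_NORMED)[200:400,200:420];v=cv2.minMaxLoc(r);print(v[1],v[3][0]+200,v[3][1]+200)
p=camera_params("scene");Rm,o=laneT(Q)
f=lambda L:((proj(p,np.atleast_2d(np.array(L,float))@Rm.T+o)-[240,130])*6).round(0).tolist()
print(f([(27,0,40),(42,0,40),(82,0,40)]))
E
```

```text
lane TCP [ 1.  -0.8  8.2] gap -0.12260128782033068 F [-2.6  0.4  1.6] 7.8167
t 7.82 pos [528.2 -29.   29.2] F [-2.6  0.4  1.6] row [0.04, 0.0002, 0.0008, -0.0007, 0.0004, 0.0005]
0.9453036189079285 307 292
[[316.0, 341.0], [335.0, 356.0], [386.0, 397.0]]
```

Request:
step_arm(plan=[[[0.0025,0,0,0,0,0],[0.005,0,0,0,0,0],[0.0075,0,0,0,0,0],[0.01,0,0,0,0,0],[0.0125,0,0,0,0,0],[0.015,0,0,0,0,0],[0.0175,0,0,0,0,0],[0.02,0,0,0,0,0],[0.0225,0,0,0,0,0],[0.025,0,0,0,0,0],[0.0275,0,0,0,0,0],[0.03,0,0,0,0,0]]])

```text
clock: 8.97
ee_pos: [557.4, -34.6, 33.4]
tcp_rot: [-0.698, 0.707, -0.016, 0.115]
contact_force: [0.4, -0.1, -0.6]
finger_gap: 0.2
```

Request:
step_arm(plan=[[[0.0025,0,0,0,0,0],[0.005,0,0,0,0,0],[0.007,0,0,0,0,0],[0.009,0,0,0,0,0],[0.01,0,0,0,0,0],[0.01,0,0,0,0,0]]])

```text
clock: 9.47
ee_pos: [567.2, -36.4, 34.8]
tcp_rot: [-0.698, 0.707, -0.016, 0.115]
contact_force: [-0.3, -0.4, -1.2]
finger_gap: -0.1
```

```bash
python3 - <<'E'
from h import *
from station import *
lane_now();lane_go([0,0,8])
im=np.mean([read_camera("scene")[:,:,::-1].astype(float) for _ in range(3)],0)
a=np.clip(cv2.resize(im[130:230,240:340],None,fx=6,fy=6,interpolation=cv2.INTER_CUBIC)*1.7,0,255).astype(np.uint8)
cv2.imwrite("pics/s9.png",a)
b=cv2.imread("pics/s7.png")
t=b[270:415,285:345];r=cv2.matchTemplate(a,t,cv2.TM_CCOEFF_NORMED)[200:400,200:420];v=cv2.minMaxLoc(r);print(v[1],v[3][0]+200,v[3][1]+200)
E
```

```text
lane TCP [41.1 -0.8  8.3] gap -0.12905537565693764 F [-0.3 -0.4 -1.2] 9.4667
t 9.47 pos [567.2 -36.4  34.8] F [-0.3 -0.4 -1.2] row [-0.0411, 0.0002, 0.0009, -0.0008, 0.0003, 0.0009]
0.9626191854476929 359 332
```

Request:
step_arm(plan=[[[-0.008,0,0,0,0,0],[-0.016,0,0,0,0,0],[-0.018,0,0,0,0,0],[-0.018,-0.02,0,0,0,0],[-0.018,-0.06,0,0,0,0],[-0.018,-0.1,0,0,0,0],[-0.018,-0.13,0,0,0,0],[-0.018,-0.13,0,0,0,0],[-0.018,-0.13,0,0,0,0],[-0.018,-0.13,0,0,0,0]]])

```text
clock: 10.45
ee_pos: [530.9, -29.7, 160.5]
tcp_rot: [-0.698, 0.707, -0.017, 0.115]
contact_force: [-0.4, -0.5, 0.1]
finger_gap: 0.0
```

Request:
step_arm(plan=[[[0,0,0.001,0,0,0],[0,0,0.001,0,0,0],[0,0,0.001,0,0,0],[0,0,0.001,0,0,0],[0,0,0.001,0,0,0],[0,0,0.001,0,0,0]]], fingers=0)

```text
clock: 10.95
ee_pos: [531.7, -28.8, 160.7]
tcp_rot: [-0.698, 0.707, -0.017, 0.115]
contact_force: [-0.1, 0.2, 0.2]
finger_gap: 72.6
```

```bash
python3 - <<'E'
from h import *
from station import read_camera,camera_params,arm
lane_now()
p=camera_params("wrist");im=read_camera("wrist")[:,:,::-1]
t=np.clip(read_camera("top")[145:280,230:380,::-1]*2.0,0,255).astype(np.uint8)
sc=np.clip(read_camera("scene")[130:230,240:340,::-1]*1.7,0,255).astype(np.uint8)
cv2.imwrite("pics/w10raw.png",im)
f=lambda X:proj(p,X).round(0).tolist();Rm,o=laneT(Q)
print(f(np.array([(84,0,64),(84,0,16),(54,0,16),(45,21,22),(45,-21,22)])@Rm.T+o))
w=cv2.resize(im,(560,420))
c=np.zeros((600,800,3),np.uint8);c[:420,:560]=np.clip(im*1.3,0,255)
c[:200,560:760]=cv2.resize(sc,(200,200));c[200:416,560:800]=cv2.resize(t,(240,216))
cv2.imwrite("pics/m10.png",c)
E
```

```text
lane TCP [ 22.6   0.  138. ] gap 72.62685705203796 F [-0.1  0.2  0.2] 10.95
[[281.0, 308.0], [281.0, 276.0], [281.0, 243.0], [307.0, 235.0], [254.0, 235.0]]
```

View pics/m10.png

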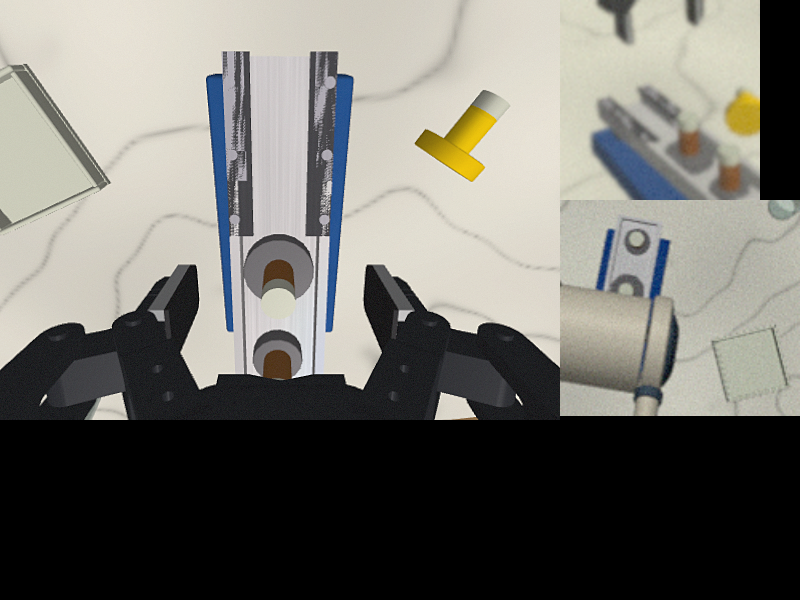

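```bash
python3 - <<'E'
from h import *
from station import camera_params
p=camera_params("wrist");Rm,l=laneT(Q)
def hit(c,z):
    o,d=ray(p,c);a=Rm.T@(o-l);b=Rm.T@d;return (a+b*(z-a[2])/b[2]).round(1)
print(hit((278,303),64),hit((278,236),16),hit((244,270),16),hit((313,270),16))
im=cv2.imread("pics/w10raw.png").astype(int)
m=(im[:,:,2]>im[:,:,0]+40)&(im[:,:,1]<100);m[:, :240]=0;m[:,320:]=0;m[320:]=0
y,x=np.nonzero(m);print("amber",x.min(),x.max(),y.min(),y.max())
lane_go([82,-1.5,100])
E
```

```text
[80.5 -2.1 64. ] [48.3 -2.4 16. ] [ 78.7 -30.9  16. ] [78.7 26.9 16. ]
amber 264 293 260 284
t 11.1 pos [531.8 -28.8 160.9] F [ 0.2 -0.  -0.4] row [0.0592, 0.0383, -0.0016, -0.0008, 0.0003, 0.0006]
```

Request:
step_arm(plan=[[[0.02,0,-0.002,0,0,0],[0.057,0,-0.002,0,0,0],[0.057,0,-0.002,0,0,0],[0.057,0.03,-0.002,0,0,0],[0.057,0.05,-0.002,0,0,0],[0.057,0.05,-0.002,0,0,0],[0.057,0.05,-0.002,0,0,0]]])

```text
clock: 11.68
ee_pos: [593.1, -42.4, 118.9]
tcp_rot: [-0.698, 0.707, -0.017, 0.114]
contact_force: [0.3, 0.3, -0.1]
finger_gap: 85.4
```

```bash
python3 - <<'E'
from h import *
from station import camera_params,read_camera
lane_now();lane_go([80,-2,27])
p=camera_params("wrist");im=read_camera("wrist")[:,:,::-1].astype(int)
cv2.imwrite("pics/w11.png",im)
Rm,l=laneT(Q)
m=((im[:,:,2]>im[:,:,0]+40)&(im[:,:,1]<110)).astype(np.uint8)
n,_,st,ce=cv2.connectedComponentsWithStats(m)
for i in range(1,n):
    if st[i,4]>40: print(st[i],ce[i].round(1))
print(proj(p,np.array([(80,-2,64),(80,-2,16),(50,-2,16),(80,-2,40)])@Rm.T+l).round(0).tolist())
E
```

```text
lane TCP [79.1 -1.9 87.9] gap 85.40459382214837 F [ 0.3  0.3 -0.1] 11.6833
t 11.68 pos [593.1 -42.4 118.9] F [ 0.3  0.3 -0.1] row [0.001, 0.0609, -0.0001, -0.0007, 0.0003, -0.0014]
[ 452   11   94  104 2854] [493.9  68.2]
[262 213  39  25 340] [280.9 223.4]
[261 331  36  41 622] [278.9 349. ]
[[281.0, 258.0], [281.0, 228.0], [281.0, 183.0], [281.0, 241.0]][ WARN:0@0.412] global loadsave.cpp:1063 imwrite_ Unsupported depth image for selected encoder is fallbacked to CV_8U.
```

Request:
step_arm(plan=[[[0.001,0.015,0,0,0,0],[0.001,0.03,0,0,0,0],[0.001,0.045,0,0,0,0],[0.001,0.055,0,0,0,0],[0.001,0.061,0,0,0,0],[0.001,0.061,0,0,0,0],[0.001,0.061,0,0,0,0]]])

```text
clock: 12.32
ee_pos: [603.3, -44.2, 59.8]
tcp_rot: [-0.698, 0.707, -0.016, 0.115]
contact_force: [0.2, -0.4, 0.4]
finger_gap: 85.4
```

```bash
python3 -c "
from h import *
lane_now()"
```

```text
lane TCP [81.2 -1.8 27.9] gap 85.36144998961976 F [ 0.2 -0.4  0.4] 12.3167
```

Request:
step_arm(plan=[[[0,0,0,0,0,0],[0,0,0,0,0,0],[0,0,0,0,0,0],[0,0,0,0,0,0],[0,0,0,0,0,0],[0,0,0,0,0,0],[0,0,0,0,0,0],[0,0,0,0,0,0],[0,0,0,0,0,0]]], fingers=255, newtons=30)

```text
clock: 13.07
ee_pos: [603.1, -44.2, 59.5]
tcp_rot: [-0.698, 0.707, -0.016, 0.115]
contact_force: [-1.4, 0.3, 6.1]
finger_gap: 24.2
```

Request:
step_arm(plan=[[[0,-0.003,0,0,0,0],[0,-0.008,0,0,0,0],[0,-0.016,0,0,0,0],[0,-0.026,0,0,0,0],[0,-0.038,0,0,0,0],[0,-0.05,0,0,0,0],[0,-0.065,0,0,0,0],[0,-0.08,0,0,0,0],[0,-0.095,0,0,0,0],[0,-0.1,0,0,0,0],[0,-0.1,0,0,0,0]]])

```text
clock: 13.98
ee_pos: [590.0, -41.7, 160.1]
tcp_rot: [-0.698, 0.707, -0.015, 0.116]
contact_force: [0.4, 0.6, -1.3]
finger_gap: 24.1
```

```bash
python3 - <<'E'
from h import *
from station import camera_params,read_camera,arm
lane_now()
p=camera_params("wrist");im=read_camera("wrist")[:,:,::-1].astype(np.uint8)
cv2.imwrite("pics/w12.png",im);im=im.astype(int)
m=((im[:,:,2]>im[:,:,0]+40)&(im[:,:,1]<110)).astype(np.uint8)
n,_,st,ce=cv2.connectedComponentsWithStats(m)
for i in range(1,n):
    if st[i,4]>40: print(st[i],ce[i].round(1))
s=arm.state();C=R.from_quat(s["tcp_rot"],scalar_first=True).as_matrix()
# expected puck bottom-rim in image if 8deg aligned: underside at 29+.. below tip
T=s["ee_pos"]-C[:,1]*39.5
for d in (28,12): print(d,proj(p,np.array([T+C@np.array([-30,d,0]),T+C@np.array([0,d,30]),T+C@np.array([0,d,-30])])).round(0).tolist())
print(im[180:300:6,281].sum(1).tolist())
# tray from wrist/top target
t=R.from_euler("Z",-0.187).as_matrix()
up=np.c_[t[:,0],-t[:,2],t[:,1]]
go([475.2,-273.3,110],up)
E
```

```text
lane TCP [ 81.7  -1.9 129.1] gap 24.084456549042724 F [ 0.4  0.6 -1.3] 13.9833
[ 430   22   74   89 1660] [462.5  70.3]
[ 252  245   58   47 1392] [281.2 265.2]
[531 379  29  22 323] [549.8 387.1]
[386 398  30  22 261] [399.2 409. ]
28 [[281.0, 197.0], [338.0, 252.0], [225.0, 252.0]]
12 [[281.0, 206.0], [343.0, 265.0], [220.0, 265.0]]
[474, 468, 474, 479, 144, 266, 275, 275, 279, 282, 274, 134, 122, 145, 133, 133, 118, 255, 257, 258]
t 14.03 pos [589.5 -41.7 158.9] F [ 0.5 -0.2 -1.7] row [-0.0756, 0.0384, -0.2488, -0.0007, 0.0004, 0.1416]
```

```bash
python3 - <<'E'
from h import *
p=np.load("pw.npy",allow_pickle=True).item()
for c in [(82,182),(180,322),(45,380)]: print(at_z(p,np.array(c)/1.4,22).round(1),at_z(p,np.array(c)/1.4,0).round(1))
E
```

```text
[ 403.6 -214.6   22. ] [ 405.3 -229.2    0. ]
[ 513.  -190.6   22. ] [ 522.2 -203.5    0. ]
[ 541.6 -311.7   22. ] [ 552.8 -333.     0. ]
```

```bash
python3 - <<'E'
from h import *
t=R.from_euler("Z",-0.187).as_matrix()
go([473,-266,100],np.c_[t[:,0],-t[:,2],t[:,1]])
E
```

```text
t 14.03 pos [589.5 -41.7 158.9] F [ 0.5 -0.2 -1.7] row [-0.0805, 0.0478, -0.2421, -0.0007, 0.0004, 0.1416]
```

Request:
step_arm(plan=[[[-0.003,0.0,-0.01,0,0,0.006],[-0.01,0.0,-0.029,0,0,0.017],[-0.018,0.005,-0.053,0,0,0.031],[-0.026,0.01,-0.08,0,0,0.047],[-0.035,0.018,-0.107,0,0,0.062],[-0.044,0.024,-0.133,0,0,0.078],[-0.053,0.03,-0.16,0,0,0.094],[-0.062,0.036,-0.186,0,0,0.109],[-0.07,0.041,-0.211,0,0,0.123],[-0.076,0.045,-0.23,0,0,0.135],[-0.08,0.048,-0.242,-0.001,0,0.1416],[-0.0805,0.048,-0.242,-0.001,0,0.1416]]])

```text
clock: 15.03
ee_pos: [471.2, -267.7, 97.9]
tcp_rot: [0.704, -0.704, 0.068, -0.065]
contact_force: [0.1, -0.3, -1.1]
finger_gap: 23.9
```

```bash
python3 - <<'E'
from h import *
from station import camera_params,read_camera,arm
s=arm.state();print(s["finger_gap"],s["contact_force"],s["clock"])
p=camera_params("wrist");im=read_camera("wrist")[:,:,::-1].copy()
cv2.imwrite("pics/w13.png",im)
print("tray expected corners px",proj(p,np.array([(403.6,-220,22),(513,-195,22),(541.6,-311.7,22),(433,-336,22)])).round(0).tolist())
g=cv2.GaussianBlur(cv2.cvtColor(im,cv2.COLOR_BGR2GRAY),(5,5),0)
e=cv2.Canny(g,25,70)
L=cv2.HoughLinesP(e,1,np.pi/360,35,minLineLength=45,maxLineGap=8)
for l in L[:,0]: 
    a,b=at_z(p,l[:2],22),at_z(p,l[2:],22);print(l.tolist(),a[:2].round(0).tolist(),b[:2].round(0).tolist())
t=R.from_euler("Z",-0.187).as_matrix()
go([473,-266,30],np.c_[t[:,0],-t[:,2],t[:,1]])
E
```

```text
23.949751782685095 [ 0.11773811 -0.27135443 -1.06179647] 15.0333
tray expected corners px [[329.0, 106.0], [381.0, 241.0], [245.0, 297.0], [182.0, 177.0]]
[8, 294, 131, 233] [501.0, -502.0] [469.0, -387.0]
[0, 402, 146, 309] [602.0, -551.0] [536.0, -396.0]
[316, 110, 362, 223] [405.0, -230.0] [495.0, -208.0]
[420, 311, 476, 347] [582.0, -170.0] [626.0, -125.0]
[477, 347, 521, 119] [626.0, -124.0] [439.0, -88.0]
[21, 279, 124, 228] [490.0, -486.0] [464.0, -391.0]
[50, 93, 131, 213] [359.0, -410.0] [453.0, -382.0]
[499, 362, 549, 128] [645.0, -106.0] [449.0, -68.0]
[315, 133, 360, 240] [420.0, -233.0] [509.0, -211.0]
[172, 174, 287, 121] [430.0, -343.0] [408.0, -251.0]
[34, 96, 128, 235] [359.0, -422.0] [470.0, -390.0]
[312, 109, 369, 247] [403.0, -232.0] [516.0, -205.0]
[310, 110, 366, 248] [404.0, -234.0] [516.0, -207.0]
[174, 181, 305, 119] [435.0, -343.0] [409.0, -238.0]
[174, 174, 225, 268] [430.0, -342.0] [512.0, -322.0]
[179, 171, 221, 247] [429.0, -337.0] [494.0, -321.0]
[171, 178, 315, 110] [433.0, -345.0] [404.0, -230.0]
[413, 308, 475, 347] [578.0, -175.0] [626.0, -126.0]
[3
[... 298 characters left out ...]
 [494.0, -320.0]
[83, 142, 138, 224] [395.0, -400.0] [463.0, -380.0]
[180, 197, 205, 243] [448.0, -342.0] [488.0, -333.0]
[32, 92, 86, 171] [356.0, -422.0] [416.0, -405.0]
[238, 306, 249, 257] [548.0, -319.0] [507.0, -301.0]
[320, 118, 357, 209] [410.0, -228.0] [483.0, -210.0]
[312, 256, 323, 306] [515.0, -251.0] [562.0, -249.0]
[223, 308, 238, 256] [548.0, -332.0] [504.0, -309.0]
[205, 158, 311, 109] [423.0, -316.0] [403.0, -233.0]
[1, 402, 151, 307] [603.0, -550.0] [535.0, -391.0]
[247, 143, 305, 115] [418.0, -283.0] [406.0, -238.0]
[52, 93, 82, 139] [359.0, -409.0] [393.0, -400.0]
t 15.08 pos [ 471.8 -266.4   98.3] F [-0.2  0.7 -0.9] row [0.0013, 0.0683, 0.0006, -0.0004, -0.0014, -0.0028]
```

```bash
python3 - <<'E'
from h import *
t=R.from_euler("Z",-0.187).as_matrix()
go([474,-274,3],np.c_[t[:,0],-t[:,2],t[:,1]])
E
```

```text
t 15.08 pos [ 471.8 -266.4   98.3] F [-0.2  0.7 -0.9] row [0.0039, 0.0953, -0.0071, -0.0004, -0.0014, -0.0028]
```

Request:
step_arm(plan=[[[0.002,0.008,-0.004,0,-0.001,-0.003],[0.004,0.02,-0.007,0,-0.001,-0.003],[0.004,0.032,-0.007,0,-0.001,-0.003],[0.004,0.044,-0.007,0,-0.001,-0.003],[0.004,0.056,-0.007,0,-0.001,-0.003],[0.004,0.068,-0.007,0,-0.001,-0.003],[0.004,0.078,-0.007,0,-0.001,-0.003],[0.004,0.086,-0.007,0,-0.001,-0.003],[0.004,0.092,-0.007,0,-0.001,-0.003],[0.004,0.095,-0.007,0,-0.001,-0.003],[0.004,0.095,-0.007,0,-0.001,-0.003]]])

```text
clock: 16.0
ee_pos: [475.0, -273.3, 3.6]
tcp_rot: [-0.704, 0.704, -0.065, 0.066]
contact_force: [-0.0, 0.3, -0.2]
finger_gap: 24.4
```

Request:
step_arm(plan=[[[0,0.001,0,0,0,0],[0,0.002,0,0,0,0],[0,0.003,0,0,0,0],[0,0.004,0,0,0,0],[0,0.005,0,0,0,0],[0,0.006,0,0,0,0],[0,0.006,0,0,0,0]]])

```text
clock: 16.58
ee_pos: [475.2, -273.5, -1.9]
tcp_rot: [-0.704, 0.704, -0.065, 0.066]
contact_force: [-0.6, 0.8, -1.1]
finger_gap: 24.1
```

Expected contact near z = −6.6; go down in 0.5 mm rows.

Request:
step_arm(plan=[[[0,0.001,0,0,0,0],[0,0.002,0,0,0,0],[0,0.003,0,0,0,0],[0,0.003,0,0,0,0]]])

```text
clock: 16.92
ee_pos: [475.1, -273.5, -5.0]
tcp_rot: [-0.704, 0.704, -0.065, 0.066]
contact_force: [-0.2, 0.5, -0.8]
finger_gap: 24.2
```

Request:
step_arm(plan=[[[0,0.0005,0,0,0,0],[0,0.001,0,0,0,0],[0,0.001,0,0,0,0]]])

```text
clock: 17.17
ee_pos: [475.2, -273.5, -5.9]
tcp_rot: [-0.704, 0.704, -0.065, 0.066]
contact_force: [0.4, 0.2, -0.6]
finger_gap: 23.9
```

Request:
step_arm(plan=[[[0,0.0005,0,0,0,0],[0,0.001,0,0,0,0],[0,0.001,0,0,0,0]]])

```text
clock: 17.42
ee_pos: [475.3, -273.6, -6.7]
tcp_rot: [-0.704, 0.704, -0.065, 0.066]
contact_force: [0.0, -0.4, 1.2]
finger_gap: 23.7
```

Request:
step_arm(plan=[[[0,0.0005,0,0,0,0],[0,0.0005,0,0,0,0],[0,0.0005,0,0,0,0]]])

```text
clock: 17.67
ee_pos: [475.3, -273.6, -6.7]
tcp_rot: [-0.704, 0.704, -0.065, 0.066]
contact_force: [-1.9, 2.1, 13.3]
finger_gap: 24.4
```

Request:
step_arm(plan=[[[0,-0.0003,0,0,0,0],[0,-0.0003,0,0,0,0]]])

```text
clock: 17.83
ee_pos: [475.3, -273.6, -6.7]
tcp_rot: [-0.704, 0.704, -0.065, 0.066]
contact_force: [-0.6, 1.2, 9.5]
finger_gap: 24.5
```

Request:
step_arm(plan=[[[0,0,0,0,0,0],[0,0,0,0,0,0],[0,0,0,0,0,0],[0,0,0,0,0,0],[0,0,0,0,0,0],[0,0,0,0,0,0],[0,0,0,0,0,0],[0,0,0,0,0,0]]], fingers=0)

```text
clock: 18.5
ee_pos: [475.2, -273.5, -7.0]
tcp_rot: [-0.704, 0.704, -0.065, 0.066]
contact_force: [-0.6, -0.2, -0.4]
finger_gap: 85.4
```

Request:
step_arm(plan=[[[0,-0.01,0,0,0,0],[0,-0.025,0,0,0,0],[0,-0.045,0,0,0,0],[0,-0.07,0,0,0,0],[0,-0.1,0,0,0,0],[0,-0.13,0,0,0,0],[0,-0.15,0,0,0,0],[0,-0.15,0,0,0,0],[0,-0.15,0,0,0,0]]])

```text
clock: 19.25
ee_pos: [475.5, -273.8, 144.6]
tcp_rot: [-0.703, 0.705, -0.064, 0.067]
contact_force: [-1.0, 0.6, -1.4]
finger_gap: 85.7
```

```bash
python3 - <<'E'
from h import *
from station import camera_params,read_camera,arm
s=arm.state();print(s["ee_pos"],s["finger_gap"],s["contact_force"],s["clock"])
p=camera_params("wrist");im=read_camera("wrist")[:,:,::-1].copy()
cv2.imwrite("pics/w14.png",im);i2=im.astype(int)
m=((i2[:,:,2]>i2[:,:,0]+40)&(i2[:,:,1]<120)).astype(np.uint8)
n,_,st,ce=cv2.connectedComponentsWithStats(m)
for i in range(1,n):
    if st[i,4]>40: print(st[i],ce[i].round(1))
P=np.array([475,-273.5,0.])
f=lambda h:proj(p,P+[0,0,h]).round(0).tolist()
print("vial axis px",[(h,f(h)) for h in (5,21,45,69)])
q=camera_params("top");t=read_camera("top")[:,:,::-1];cv2.imwrite("pics/t14.png",t)
sc=camera_params("scene");si=read_camera("scene")[:,:,::-1];cv2.imwrite("pics/s14.png",si)
si=cv2.cvtColor(si,cv2.COLOR_BGR2HSV);s0=cv2.cvtColor(cv2.imread("pics/scene0.png"),cv2.COLOR_BGR2HSV)
for nm,I in(("before",s0),("after",si)):
    a=cv2.inRange(I,(3,90,40),(17,255,160));a[:150]=0;a[:,:150]=0;a[:,420:]=0;a[280:]=0
    n,_,st,ce=cv2.connectedComponentsWithStats(a);print(nm,[(st[i].tolist(),ce[i].round(1).tolist()) for i in range(1,n) if st[i,4]>15])
print("scene exp",proj(sc,np.array([P+[0,0,21],P+[0,0,69]])).round(0).tolist())
E
```

```text
[ 475.48247598 -273.79166446  144.64118842] 85.65028243055819 [-0.97965937  0.6398801  -1.42468   ] 19.25
[    0    87   162   176 18001] [ 70.1 175.1]
[529 101  15   8 106] [536.1 104.7]
vial axis px [(5, [[281.0, 188.0]]), (21, [[281.0, 192.0]]), (45, [[281.0, 199.0]]), (69, [[281.0, 207.0]])]
before [([372, 162, 7, 9, 48], [374.9, 165.9]), ([288, 186, 9, 12, 88], [292.1, 191.3]), ([320, 213, 10, 12, 101], [324.8, 218.7])]
after [([371, 162, 8, 9, 53], [374.7, 165.6]), ([320, 213, 10, 13, 98], [325.0, 218.8]), ([193, 232, 10, 11, 78], [198.1, 237.1])]
scene exp [[198.0, 239.0], [195.0, 224.0]]
```

```bash
python3 - <<'E'
from h import *
from station import camera_params
p=camera_params("wrist")
g=cv2.medianBlur(cv2.imread("pics/w14.png",0),5)
for a,b in((8,24),(25,60)):
    c=cv2.HoughCircles(g[130:270,200:360],cv2.HOUGH_GRADIENT,1,20,param1=60,param2=15,minRadius=a,maxRadius=b)
    print(None if c is None else (c[0][:4]+[200,130,0]).round(0).tolist())
for h,r in((21,30),(69,12.5)):
    print(h,(proj(p,[475+r,-273.5,h])-proj(p,[475-r,-273.5,h])).round(0)/2)
w=cv2.resize(g[150:250:5,225:340:5],None,fx=1,fy=1);print(w)
E
```

```text
[[280.0, 208.0, 16.0]]
[[280.0, 192.0, 32.0], [300.0, 200.0, 53.0], [268.0, 214.0, 38.0], [260.0, 192.0, 41.0]]
21 [[ 6. 32.]]
69 [[ 3.  15.5]]
[[144 142 142 142 142 143 143 142 143 143 143 143 143 144 144 144 144 144
  144 144 144 118 141]
 [142 142 142 142 142 143 143 143 143 144 144 144 144 144 144 144 144 144
  144 144 144 120 140]
 [142 142 142 142 143 143 143 143 144 143  58  59  56  68 145 145 144 144
  144 145 144 145 127]
 [142 142 142 142 143 143 143 144  72  80  80  81  80  81  80  84 145 145
  145 145 145 145 117]
 [142 142 143 143 143 143 144  79  79  80  80  80  80  80  81  81  83 145
  145 145 145 145 145]
 [142 142 143 143 143 143  78  80  80  80  80  80  81  81  81  81  81 144
  145 145 145 146 146]
 [142 142 142 143 143 143  79  80  80  80  80  55  78  81  81  81  82  82
  146 146 146 146 146]
 [142 142 143 143 144  81  80  80  80  70  41  40  40  39  82  82  82  82
  146 146 146 147 146]
 [142 143 143 143 144  80  80  80  81  40  64  71  67  40  81  82  82  81
  147 146 147 147 147]
 [142 143 143 143 144  80  80  80  81  69 146 147 147 105  70  83  83  83
  147 148
[... 284 characters left out ...]
148 149 149 149 149]
 [132  67 144 144 145 145 146  81  80 147 147 147 148 148 117  84 149 149
  149 150 149 150 149]
 [140  67 144 144 145 145 146 146 137  98 148 148 149 148  92 150 149 149
  150 150 150 150 150]
 [145 134  68 145 145 146 146 146 146 147 148 149 149 150 149 150 150 150
  150 151 151 151 149]
 [145 142  68 145 145 145 146 147 147 147 148 149 149 149 150 150 150 150
  151 151  88  72  73]
 [145 144 136  67 146 146 147 147 148 148 148 149 149 150 150 150 151 151
   73  71  74 116 145]
 [145 144 140  68 146 146 147 147 148 148 149 149 150 150 151 129  73  71
   82 136 143 146 148]
 [144 139 136 139  67 147 147 148 148 149 149 150 150  73  72  73 109 143
  135 136 145 147 148]]
```

Puck disc is at (280,192), radius 32, and the cap at (280,208), radius 16. Both match the upright prediction, (281,192) and (281,207), within 1 px.

```bash
python3 -c "
from station import job_done
print(job_done())"
```

```text
the job is handed in; nothing more can be done
None
```

The stuck puck is out of the chute and standing upright in the empty white tray. I handed the job in at about 19.5 s with the gripper open and clear.

**What I did**
- I nudged the puck up-slope with the closed fingers through the slot, to about 80 mm up-slope of the lane's origin (70 mm or more was needed).
- I gripped the vial with the tool tilted 8 degrees to match the chute and lifted straight out. I levelled the puck on the way and lowered it until it touched the tray floor. The touch read about 13 N at the wrist, and I eased off slightly before opening.

**Last checks**
- **Placed puck:** in the wrist image the puck disc and vial cap lie within 1 px of where an upright puck at about (475, −273) should appear. That is close to the tray's centre.
- **Other pucks:** in the scene camera the waiting and parked pucks are where they started, within about 0.3 px.

**What disagreed or went wrong**
- **Fingertip position:** the real fingertips sit about 40 mm behind the reported TCP. My first push therefore met the vial instead of the rim, with about 5 N read at the wrist, and moved the puck about 7 mm. I backed off, corrected for this, and made the rest of the push at the rim.
- **Camera mismatch:** the wrist camera put the chute about 6 mm from the top camera's estimate, and I used the wrist value there. For the tray, the close wrist measurement agreed with the top camera to about 2 mm.
- **Pictures:** all 12 were used before the placing, so the final checks were made from pixel measurements, not by eye.

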